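# Take the combination lock off the parts box

### The job

A brass combination lock secures the steel parts box: its shackle is caught round the hook on the lid. Turn the lock's dial clockwise until its red line clicks in at the white index mark, pull the lock straight back away from the hook until its shackle has slid right out, then lift the lock off and finish still holding it in the gripper, still and level with the dial up, at least 10 cm above the lid. Leave the tools and parts round the box alone.

Things in the scene. Friction and masses are not known exactly. Their poses are not given: they have to be found in the camera images.
- parts_box: Fixed steel box, blue with grey lid, 186 x 142 mm, lid top 60 mm above the bench. Origin: centre of its underside; x points from its front to its hook end, z up. Two steel rails along x on the lid (inner faces at y = +-30 mm, 6 mm thick, 8 mm high, x from -74 to 30 mm) guide the lock; the lid carries the lock all along them.
- lock: Loose brass lock, 0.4 kg, between the rails, dial up; starts at x = -12 mm, y = 0 on the lid, axes as the box's. Origin: underside, on the dial axis. Body x -24 to 28, 56 wide, 26 mm high; nose x 28 to 43, 16 high. White index mark on top, +x side of the dial. Pull it along the rails to the box's -x by 29 mm (3 mm play, then 26 mm of shackle), then straight up. Hold it by the knob or the body's sides.
- lock_dial (a joint): Dial angle, rad, counter-clockwise from above positive. 0 = red line at the white mark: shackle free. Notches every 0.524 rad (12 a turn); let go between them it snaps to the nearest. A click takes up to 0.08 N m. More than about 0.15 off 0, the shackle is locked. Starts 2 to 4 clicks counter-clockwise of the mark (1.05 to 2.09), so turn it clockwise; range -0.7 to 2.9.
- lock_shackle (a joint): How far the shackle has slid out of the lock, m: 0 shut, 0.026 fully out. Slides with about 1.5 N of friction and stays where it is left; the whole pull takes 3 to 10 N (the lock also rubs on lid and rails).
- dial_knob (a point): Point on the dial's axis, 42 mm above the lock's underside; its axes turn with the dial. The knob is a knurled steel cylinder, 30 mm in diameter, from 29 to 55 mm above the lock's underside, on a black flange 39 mm in diameter (top at 29 mm).
- dial_mark (a point): Outer end of the red line on top of the knob, 13 mm from the axis, 55 mm above the lock's underside.
- box_hook (a point): Top of the hook's 8 mm post, 26.5 mm above the lid, at x = 35.5 mm, y = 0 in the box's frame. Its toe, 12 mm wide, 6 mm thick, points to the box's -x, as far as x = 19 mm, and lies over the lock's nose: the lock cannot be lifted while the shackle is shut. With the shackle out by 20 mm and its bow still against the post, the lock lifts straight up past the toe.
- shackle_bow (a point): Middle of the shackle's cross bar, a 7 mm steel rod, 8.5 mm above the lock's underside.
- driver: Bystander: pocket screwdriver with orange handle, 132 mm long, origin at its middle, underside.
- chrome_pin: Bystander: turned chrome pin lying down, 17 mm thick, 80 mm long, origin at its middle, underside.
- stone: Bystander: grey oil stone, 25 x 51 x 13 mm, origin at its middle, underside.
- ratchet_tool: Bystander: ratchet with black grip, 194 mm long, origin at its middle, underside.
There are look-alikes about, which are no part of the job. What is shaped like the lock but orange or turquoise is not meant.

How it is judged:
By the outcome, as a careful person would: the job done as asked, in the order asked, and still so for the second after the job is handed in, while the arm keeps its last pose, push and grip.
It also fails if it takes over 48 s, if anything falls off the work surface, if the arm or the gripper's body presses on something with over 40 N, if the wrist force passes 120 N, or if a joint passes its speed limit or range.

### The arm

A 6-joint arm with a two-finger parallel gripper is mounted at the origin on a cart in front of the work surface, level with it; the furniture and walls round the work are solid. World frame = base frame: x ahead of the robot, y to its left, z up, the work surface at z = 0. Lengths are in mm, angles in rad, forces in N, time in s.
With the tool pointing down it reaches from about 350 to 975 mm from the base axis. Payload 4.9 kg.
Tool frame: the origin (TCP) lies on the front face of the gripper's body, between the roots of the fingers; the fingertips stand 73 mm ahead of it and the grasp point (between the pads) lies 54 mm ahead of it; z points along the fingers, x is the direction in which the jaws open and shut, and the axes are right-handed (so a half turn about z gives the same grasp; the last joint's range is limited). The gripper opens to 85 mm and grips with 20 to 120 N. Pads are 22 mm wide; open, the fingers measure 114 mm over their backs; the gripper's body (76 mm by 85 mm) begins 54 mm behind the grasp point. The pads swing forward as they close: fully open they stand 13 mm farther back than shut.
Start: joints at [-1.25, 0.053, 1.613, -0, 1.476, -0.119], TCP at [266.092, -565.506, 303.904] pointing down, gripper open.
Joint ranges: [-3.01, 3.01], [-1.01, 2.22], [0.06, 2.58], [-1.02, 4.17], [0.09, 2.62], [-3.14, 3.14]. Speed limits (rad/s): [2.57, 2.57, 3.14, 3.14, 3.14, 3.14].

### API

Orientations are given as a unit quaternion [w, x, y, z].
In Python, from bench import bot gives the robot as it stands. Calls block until the motion is done:
- bot.move_pose(position, orientation): joint-space move of the TCP to a pose.
- bot.move_straight(position, rot=None, max_speed=150, threshold=None): straight line of the TCP; rot=None keeps the orientation; max_speed is the mean speed in mm/s. With threshold (N) it stops when the force on the tool has changed by that much, and returns True; else False.
- bot.goto_joints(angles): joint-space move.
- bot.grip(opening): opening from 0.0 (shut) to 1.0 (fully open); the grip force is fixed at half the most; returns when the fingers have stopped.
- bot.hold(seconds).
- bot.inverse_kinematics(position, orientation): joint angles nearest the present ones, or None.
- bot.grab_frame(name): name is "scene" or "top" or "wrist"; returns (picture, depth): 420x560x3 uint8, red, green, blue; 420x560 float32, mm along the optical axis (not along the pixel's ray), 0 where there is no reading.
- bot.get_calibration(name): a dict with "fx", "fy", "cx", "cy" (pixels), "xyz" and "orientation" of the camera in the world. Camera axes: x right, y up, looking along -z (the intrinsics and any distortion apply to the point x, -y, -z); pixel columns grow to the right and rows downward; lengths in mm; the calibration is good to about 2 mm. A picture is of the moment at which its call begins: read the wrist's pose just before it. get_calibration takes no time and is no camera call; for the wrist camera it gives the pose at the moment of the call.
A pose or a line that the arm cannot do raises bot.Unreachable and nothing moves.
- bot.close_job(): hands the job in, once; it reports no verdict.
Readings, each from a call of its own:
- bot.current_time(): time.
- bot.current_qpos(): joint angles.
- bot.current_qd(): joint speeds.
- bot.current_joint_efforts(): joint torques, N m.
- bot.current_eef_pos(): TCP position.
- bot.current_tcp_rot(): TCP orientation.
- bot.current_force(): force on the tool from outside, world axes, zero at the start.
- bot.current_moment(): the same for the moment, N m.
- bot.current_finger_gap(): opening from 0.0 (shut) to 1.0 (fully open).
Only numpy, scipy, OpenCV 4.12 (cv2) and the standard library are available. Lean on these libraries where they do the work, as an engineer would, in place of code of your own. Each camera call takes 0.05 s, during which the arm holds its last target.

## Working session

There is one attempt and no reset: what is moved stays moved. The work goes in short steps, each a Python script; the robot and the scene stay as the last script left them, time stands still between calls to the robot, and variables do not carry over. Pictures are saved under pics/ and viewed, and the job is handed in when it is done.

```bash
ls; mkdir -p pics; python3 - <<'E'
from bench import bot
import cv2
for n in ["scene","top","wrist"]:
    c=bot.get_calibration(n); print(n,c)
    p,d=bot.grab_frame(n); cv2.imwrite(f"pics/{n}0.png",p[:,:,::-1]); print((d>0).mean(), d.max())
print(bot.current_time(),bot.current_tcp_rot(),bot.current_finger_gap())
E
```

```text
pics
scene {'fx': 489.0761824414632, 'fy': 489.0761824414632, 'cx': 283.845361570668, 'cy': 207.9118965012198, 'xyz': array([ -44.97532871, -678.27812944,  832.77523334]), 'orientation': array([ 0.84982519,  0.41170227, -0.14926314, -0.29328979])}
0.9960119047619047 3334.9934
top {'fx': 396.2333560180085, 'fy': 396.2333560180085, 'cx': 279.8125984893148, 'cy': 208.65816930630194, 'xyz': array([403.59920545,  44.09550865, 950.90860327]), 'orientation': array([ 0.70500724,  0.05450075, -0.05617499, -0.70486795])}
0.996156462585034 1625.3118
wrist {'fx': 343.2218339793905, 'fy': 343.2218339793905, 'cx': 280.4841546213262, 'cy': 212.18095401894345, 'xyz': array([ 325.16073904, -538.25156894,  372.77663325]), 'orientation': array([ 0.83696578, -0.10968511,  0.06975324, -0.53159379])}
0.9957270408163266 1378.4596
0.15 [-5.08262174e-04  8.44323587e-01 -5.35833033e-01 -6.19461149e-04] 1.002546702708072
```

View pics/scene0.png

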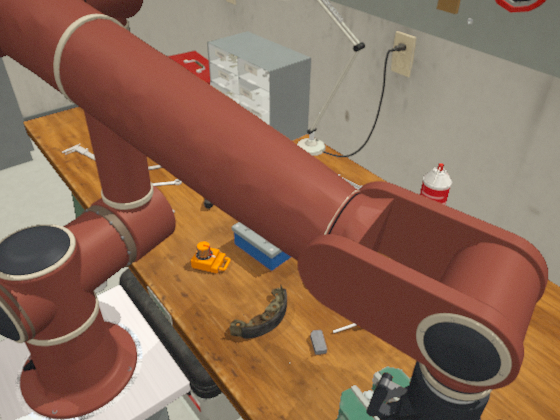

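View pics/top0.png

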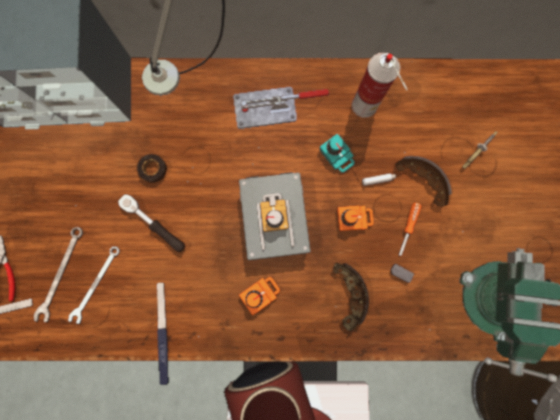

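View pics/wrist0.png

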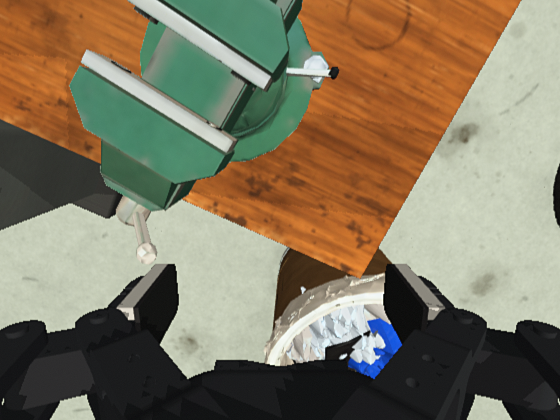

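The top view shows the brass lock on the grey lid at about (274,214). The rails run down the image towards the robot to about row 247, so the hook end is at the top. The orange locks at (352,217) and (260,296) and the turquoise one at (338,153) are look-alikes. Next I'll measure the box.

```bash
cat > h.py <<'E'
import numpy as np, cv2
from scipy.spatial.transform import Rotation as R
def rot(q): return R.from_quat([q[1],q[2],q[3],q[0]]).as_matrix()
def ray(c,u,v):
    d=np.array([(u-c['cx'])/c['fx'],-(v-c['cy'])/c['fy'],-1.0]); return np.array(c['xyz']),rot(c['orientation'])@d
def onplane(c,u,v,z):
    o,d=ray(c,u,v); return o+d*(z-o[2])/d[2]
def cloud(c,dep):
    v,u=np.mgrid[0:dep.shape[0],0:dep.shape[1]]
    P=np.stack([(u-c['cx'])/c['fx']*dep,-(v-c['cy'])/c['fy']*dep,-dep],-1)
    return P@rot(c['orientation']).T+np.array(c['xyz'])
def proj(c,p):
    q=rot(c['orientation']).T@(np.array(p)-np.array(c['xyz'])); return c['cx']+c['fx']*q[0]/-q[2], c['cy']-c['fy']*q[1]/-q[2]
E
python3 - <<'E'
from bench import bot
from h import *
c=bot.get_calibration("top"); p,d=bot.grab_frame("top")
W=cloud(c,d)
print("bench z",np.median(W[230:250,200:235,2]),"lid", np.median(W[225:240,270:285,2]))
reg=np.zeros(d.shape,bool); reg[165:270,225:325]=1
m=((abs(W[...,2]-60)<8)&reg).astype(np.uint8)
n,l,s,_=cv2.connectedComponentsWithStats(m); k=1+np.argmax(s[1:,4]); m=(l==k).astype(np.uint8)
P=W[m>0]; r=cv2.minAreaRect(np.float32(onp:=[onplane(c,u,v,60)[:2] for v,u in np.argwhere(m>0)])); print(s[k],r, np.median(P[:,2]))
z=cv2.resize(p[165:270,225:325],None,fx=6,fy=5.7,interpolation=cv2.INTER_CUBIC); cv2.imwrite("pics/topz.png",z[:,:,::-1])
E
```

```text
bench z -0.17542592016053504 lid 61.28503481469761
[ 239  173   71   87 4035] ((529.8990478515625, 56.398067474365234), (185.4923858642578, 141.4862060546875), 7.005268096923828) 60.03653363215187
```

View pics/topz.png

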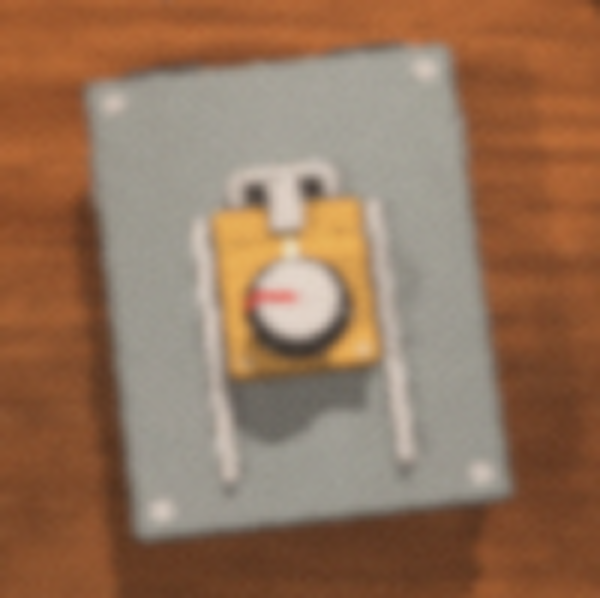

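The fitted lid is 185.5 × 141.5 mm at z≈60, against 186 × 142 given, so the fit agrees. It puts the box at (529.9, 56.4) with yaw +7°. The dial looks about 3 clicks counter-clockwise, with the red line pointing left. I'll hover above it with the jaws across the box, so the turn ends with the jaws along the pull. From there I'll check the lock and the fingertip reach.

```bash
cat >> h.py <<'E'
def quat(a):
    M=np.array([[np.cos(a),np.sin(a),0],[np.sin(a),-np.cos(a),0],[0,0,-1]]).T
    M=np.column_stack([[np.cos(a),np.sin(a),0],[np.sin(a),-np.cos(a),0],[0,0,-1]])
    q=R.from_matrix(M).as_quat(); return [q[3],q[0],q[1],q[2]]
YAW=np.radians(7.0); BOX=np.array([529.9,56.4])
def b2w(x,y,z=0): return np.array([BOX[0]+x*np.cos(YAW)-y*np.sin(YAW),BOX[1]+x*np.sin(YAW)+y*np.cos(YAW),60+z])
E
python3 - <<'E'
from bench import bot
from h import *
L=b2w(-12,0); print(L)
q=quat(YAW+np.pi/2)
j=bot.inverse_kinematics([L[0],L[1],270],q); print(j)
bot.move_pose([L[0],L[1],270],q)
print(bot.current_time(),bot.current_qpos(),bot.current_eef_pos())
def fingers(tag):
    c=bot.get_calibration("wrist"); p,d=bot.grab_frame("wrist"); W=cloud(c,d)
    T=(W-bot.current_eef_pos())@rot(bot.current_tcp_rot())
    s=(d>0)&(abs(T[...,1])<15)&(abs(T[...,0])<60)&(T[...,2]>30)&(T[...,2]<100)
    print(tag,bot.current_finger_gap(),"tip z pct",np.percentile(T[s][:,2],[50,98,99.5]))
    for sg in(-1,1):
        t=T[s&(sg*T[...,0]>0)&(T[...,2]>45)]; print(sg,"x",np.percentile(sg*t[:,0],[1,50,99]),"y",np.percentile(t[:,1],[1,99]))
    cv2.imwrite(f"pics/{tag}.png",p[:,:,::-1]); np.savez(f"{tag}.npz",p=p,d=d,xyz=c['xyz'],o=c['orientation'])
fingers("w_open")
bot.grip(0.55); fingers("w_55")
print(bot.current_time())
E
```

```text
[517.98944618  54.93756788  60.        ]
[-3.72691965e-02 -1.76044885e-01  1.88860026e+00 -4.44089210e-16
  1.42903728e+00 -1.73023857e+00]
2.5833 [-3.83466446e-02 -1.75847934e-01  1.88826939e+00 -1.98134257e-04
  1.42898734e+00 -1.73011343e+00] [518.19162175  54.33331987 270.09375815]
w_open 1.0028511963448168 tip z pct [41.72864726 57.89290206 59.00613242]
-1 x [43.2168878  43.76135733 56.67869569] y [-11.11980243  11.02623368]
1 x [41.36346215 41.86800517 54.51103963] y [-11.05862577  11.11974843]
w_55 0.5475238388296025 tip z pct [44.87404967 66.91226767 69.27421443]
-1 x [24.32234826 24.78680866 37.90544515] y [-11.11789234  10.78569135]
1 x [22.22520444 22.76725831 35.83558687] y [-11.06089937  10.8567367 ]
3.15
```

View image.

View pics/w_55.png

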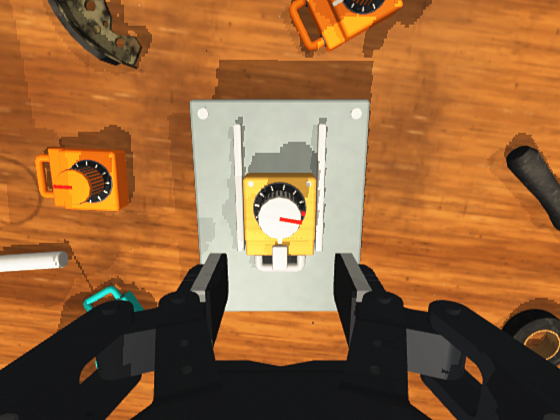

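The wrist view has up towards the robot. The lock is between the rails, with the white knob top at about (280,218), the red line pointing right to about (301,221), and the hook at about (280,258). I'll measure the knob centre and the dial angle.

```bash
python3 - <<'E'
from bench import bot
from h import *
c=bot.get_calibration("wrist"); z=np.load("w_55.npz"); c['xyz']=z['xyz'];c['orientation']=z['o']; p=z['p'].astype(int);d=z['d']; W=cloud(c,d)
r,g,b=p[...,0],p[...,1],p[...,2]
reg=np.zeros(d.shape,bool);reg[170:275,230:330]=1
top=reg&(abs(W[...,2]-115)<5)
print("knob top z",np.median(W[top][:,2]),top.sum())
P=np.array([onplane(c,u,v,115)[:2] for v,u in np.argwhere(top)],np.float32)
(cx,cy),rad=cv2.minEnclosingCircle(P); mean=(P.max(0)+P.min(0))/2; print("knob",cx,cy,rad,mean)
red=top&(r>150)&(g<90)&(b<90)
Q=np.array([onplane(c,u,v,115)[:2] for v,u in np.argwhere(red)]); 
e=Q-[cx,cy]; far=e[np.argmax(np.hypot(*e.T))]; mu=e[np.hypot(*e.T)>6].mean(0)
print(red.sum(),"far",np.hypot(*far),"angle rel box",np.arctan2(far[1],far[0])-YAW,np.arctan2(mu[1],mu[0])-YAW)
# lid in this view
m=(abs(W[...,2]-60)<6)&(abs(W[...,0]-530)<110)&(abs(W[...,1]-56)<90)
n,l,s,_=cv2.connectedComponentsWithStats(m.astype(np.uint8)); k=1+np.argmax(s[1:,4])
print(np.median(W[l==k][:,2]),cv2.minAreaRect(np.float32([onplane(c,u,v,60)[:2] for v,u in np.argwhere(l==k)])))
# rails z 68
m=(abs(W[...,2]-68)<3)&(abs(W[...,0]-510)<70)&(abs(W[...,1]-56)<50)
n,l,s,cc=cv2.connectedComponentsWithStats(m.astype(np.uint8))
for k in range(1,n):
    if s[k,4]>150:
        q=np.float32([onplane(c,u,v,68)[:2] for v,u in np.argwhere(l==k)]); f=cv2.fitLine(q,cv2.DIST_L2,0,.01,.01).ravel(); print("rail",s[k,4],f,np.degrees(np.arctan(f[1]/f[0])))
m=reg&(abs(W[...,2]-86)<3)&(r>150)&(g>110)&(b<110)
q=np.float32([onplane(c,u,v,86)[:2] for v,u in np.argwhere(m)]);print("body",cv2.minAreaRect(q))
E
```

```text
knob top z 114.94619909401564 1503
knob 516.8846435546875 52.87849807739258 15.626067161560059 [516.7657   53.00101]
68 far 15.30738282966346 angle rel box 1.2899698017885581 1.3086699181390926
60.04635261766305 ((529.4273681640625, 54.054996490478516), (184.39068603515625, 140.49684143066406), 7.015131950378418)
rail 966 [9.92531598e-01 1.21987745e-01 5.09497864e+02 1.86185894e+01] 7.0068345
rail 968 [9.92476463e-01 1.22435585e-01 5.01403931e+02 8.36287689e+01] 7.0326877
body ((519.328125, 52.846031188964844), (50.520328521728516, 54.83806610107422), 6.985327243804932)
```

The knob top is at z=114.9 with radius 15.6, as expected. The fingers measure 1 mm off-centre in this camera, so the corrected knob position is about (516.8, 54.0). A dial angle of 1.30 falls between notches, so I'll refine it by fitting the line's direction.

```bash
python3 - <<'E'
from bench import bot
from h import *
c=bot.get_calibration("wrist")
for t in("w_open","w_55"):
    z=np.load(t+".npz"); c['xyz']=z['xyz'];c['orientation']=z['o']; p=z['p'].astype(int);r,g,b=p[...,0],p[...,1],p[...,2]
    m=np.zeros(r.shape,bool);m[195:240,255:325]=1
    w=np.clip(r-np.maximum(g,b)-40,0,None)*m*(abs(g-b)<60); m=w>30
    n,l,s,cc=cv2.connectedComponentsWithStats(m.astype(np.uint8)); print(s[1:].tolist())
    k=1+np.argmax(s[1:,4]); q=np.array([onplane(c,u,v,115)[:2] for v,u in np.argwhere(l==k)])
    f=cv2.fitLine(np.float32(q),cv2.DIST_L2,0,.01,.01).ravel(); a=np.arctan2(f[1],f[0]); print("line ang",(a-YAW)%np.pi,"ext",q.min(0),q.max(0))
cv2.imwrite("pics/wz.png",cv2.resize(z['p'][165:275,230:330],None,fx=5.4,fy=5.4,interpolation=cv2.INTER_CUBIC)[:,:,::-1])
E
```

```text
[[302, 211, 5, 6, 21], [280, 217, 24, 8, 94]]
line ang 1.4067512983305508 ext [516.65908043  52.73983238] [520.35515302  68.49961692]
[[301, 211, 5, 6, 22], [279, 217, 24, 8, 93]]
line ang 1.424583339117294 ext [516.48208375  52.71339892] [520.17745683  68.37968516]
```

View pics/wz.png

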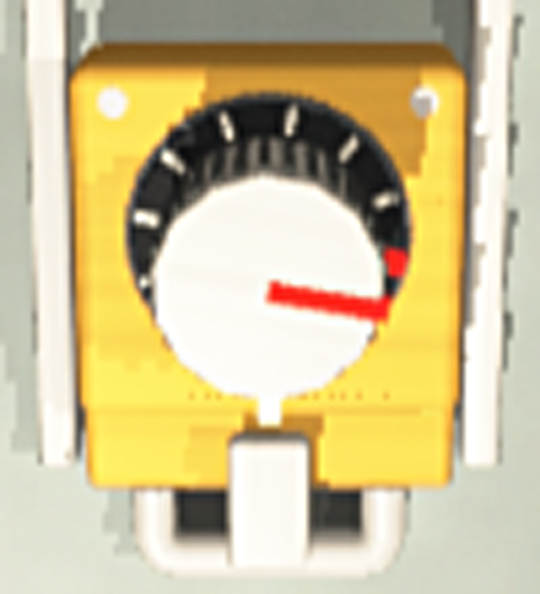

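The line fit and the flange ticks agree on a dial angle of about 1.41, with the nearest notch at 1.57. I'll grip the knob, turn it clockwise about 1.42, release so it snaps, check, and re-grip.

```bash
cat >> h.py <<'E'
K=np.array([516.8,54.0])
E
python3 - <<'E'
from bench import bot
from h import *
a=YAW+1.41
bot.move_straight([K[0],K[1],200],quat(a))
print(bot.move_straight([K[0],K[1],165],max_speed=60,threshold=12), bot.current_eef_pos(), bot.current_force())
bot.grip(0.0)
print("gap",bot.current_finger_gap(),bot.current_force(),bot.current_moment(),bot.current_eef_pos(),bot.current_time())
j=np.array(bot.current_qpos())
for k in range(1,4):
    t=j.copy(); t[5]+=1.42*k/3; bot.goto_joints(t); print(k,bot.current_qpos()[5],bot.current_force(),bot.current_moment()[2],bot.current_eef_pos())
print(bot.current_time(),bot.current_finger_gap())
p,d=bot.grab_frame("wrist"); cv2.imwrite("pics/w_turn.png",p[:,:,::-1])
E
```

```text
False [516.86749107  54.00814654 164.95955874] [ 0.36042208  0.57036093 -0.52561363]
gap 0.3279344534810897 [-0.65965091 -0.45254208  2.92803974] [-0.03855052  0.13061187  0.0459703 ] [517.26577944  53.93640337 165.84284364] 4.8
1 -1.1002106042069888 [0.91294283 2.04494334 0.44843043] 0.046819737596538104 [517.32747226  54.25676004 165.87439331]
2 -0.627624089099682 [ 0.72113013  2.36371129 -0.15935819] 0.011508061277879088 [517.36296912  54.21150747 165.92568976]
3 -0.15446431780734107 [-0.85710842  1.35301846  0.9827422 ] 0.006512129049650699 [517.15718393  53.88280343 165.88732086]
6.375 0.3292278203286905
```

View pics/w_turn.png

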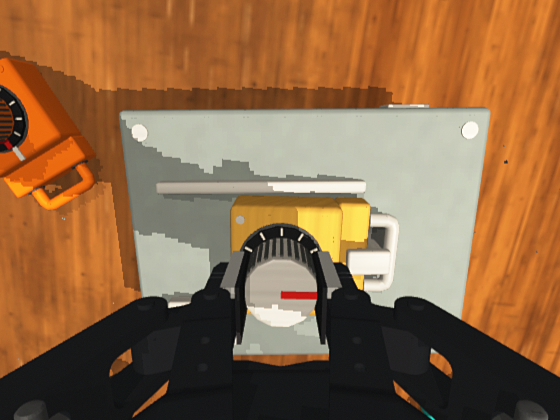

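The gripped knob has turned, and the red line at (281–317, 295) now points along +x towards the hook. I'll release it so it seats in the notch, then check the angle.

```bash
python3 - <<'E'
from bench import bot
from h import *
def ang(tag):
    c=bot.get_calibration("wrist"); p,d=bot.grab_frame("wrist"); cv2.imwrite(f"pics/{tag}.png",p[:,:,::-1])
    P=p.astype(int);r,g,b=P[...,0],P[...,1],P[...,2]; W=cloud(c,d)
    m=(r-np.maximum(g,b)>70)&(abs(g-b)<60)&(abs(W[...,0]-517)<22)&(abs(W[...,1]-54)<22)&(W[...,2]>108)
    q=np.array([onplane(c,u,v,115)[:2] for v,u in np.argwhere(m)])
    f=cv2.fitLine(np.float32(q),cv2.DIST_L2,0,.01,.01).ravel(); print(tag,m.sum(),"ang",np.arctan(f[1]/f[0])-YAW,q.min(0),q.max(0))
ang("t_held")
bot.grip(0.55); bot.hold(0.2); ang("t_rel"); print(bot.current_time(),bot.current_eef_pos(),bot.current_force())
E
```

```text
t_held 274 ang -0.03885287699865764 [517.58911404  51.05727832] [531.58712676  55.17245578]
t_rel 322 ang 0.008210354469543046 [517.40907385  50.91443001] [533.11123858  57.36966516]
7.05 [517.28849031  53.88905999 165.87273313] [ 0.26157495 -0.19566531  0.42793214]
```

View pics/t_rel.png

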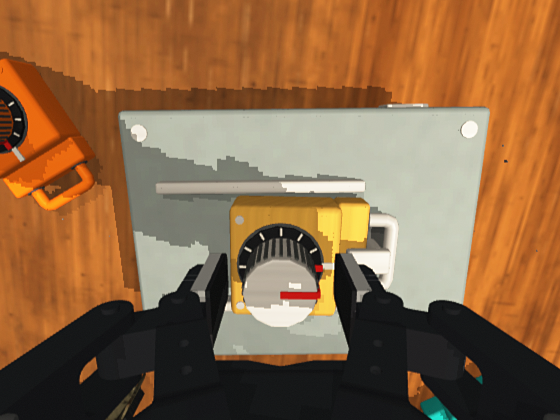

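After release the dial sits at +0.01 rad, and the red flange tick at (318,267) is next to the white mark at (328,266). I'll re-grip and pull along the box's −x.

```bash
python3 - <<'E'
from bench import bot
from h import *
bot.grip(0.0); print("gap",bot.current_finger_gap(),bot.current_force())
s=np.array(bot.current_eef_pos()); u=np.array([np.cos(YAW),np.sin(YAW),0])
for D in (5,15,26,31.5):
    hit=bot.move_straight(list(s-u*D),max_speed=25,threshold=18)
    e=np.array(bot.current_eef_pos()); F=np.array(bot.current_force()); print(D,hit,"moved",(s-e)@u,"F",F, F@u,bot.current_time())
    if hit: break
p,d=bot.grab_frame("wrist"); cv2.imwrite("pics/w_pull.png",p[:,:,::-1])
p,d=bot.grab_frame("top"); cv2.imwrite("pics/t_pull.png",cv2.resize(p[150:290,210:340],None,fx=4,fy=4)[:,:,::-1])
E
```

```text
gap 0.3251427496829346 [-1.13610154 -0.09198075  2.94387717]
5 False moved 4.87198219327085 F [ 2.92101969  1.59952144 -0.85400869] 3.0941794749071194 7.7
15 False moved 15.379741146999592 F [0.56053922 0.28635892 0.99534576] 0.5912594185123806 8.25
26 False moved 26.31113692121978 F [0.88861257 1.27657901 0.01312568] 1.0375648326036295 8.8417
31.5 False moved 29.484893515156603 F [12.14031733  2.63498953 -8.54025216] 12.370949685767995 9.2083
```

View pics/w_pull.png

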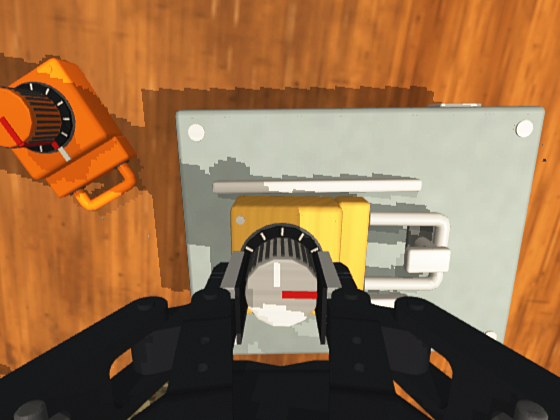

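The shackle is out: it hit its end stop after 29.5 mm, with the pull rising to 12 N, and the bow is round the post at about (440,250). I'll ease the pull slightly and then lift straight up.

```bash
python3 - <<'E'
from bench import bot
from h import *
e=np.array(bot.current_eef_pos()); u=np.array([np.cos(YAW),np.sin(YAW),0])
bot.move_straight(list(e+u*0.5),max_speed=20); print(bot.current_eef_pos(),bot.current_force(),bot.current_finger_gap())
e=np.array(bot.current_eef_pos())
hit=bot.move_straight([e[0],e[1],e[2]+40],max_speed=40,threshold=20); print(hit,bot.current_eef_pos(),bot.current_force())
if not hit:
    bot.move_straight([e[0],e[1],e[2]+140],max_speed=80); print(bot.current_eef_pos(),bot.current_force(),bot.current_moment(),bot.current_finger_gap(),bot.current_time())
for n in("wrist","top","scene"):
    p,d=bot.grab_frame(n); cv2.imwrite(f"pics/{n}_lift.png",p[:,:,::-1])
E
```

```text
[489.14432234  50.38602552 166.29634212] [ 5.60337072  1.02938323 -3.42516114] 0.3262539495615895
True [489.42184909  50.48259079 182.98119475] [ 2.14535873 -0.48435266 -2.47693099]
```

View pics/wrist_lift.png

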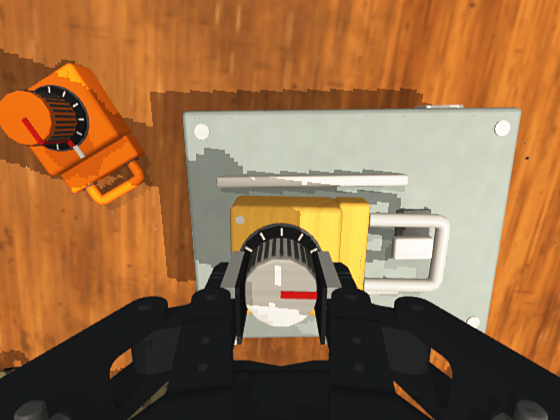

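View pics/scene_lift.png

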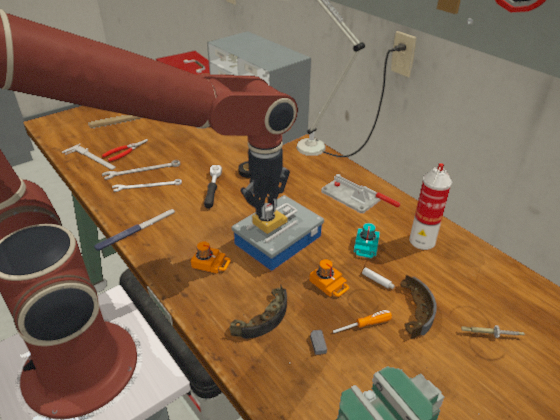

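View pics/top_lift.png

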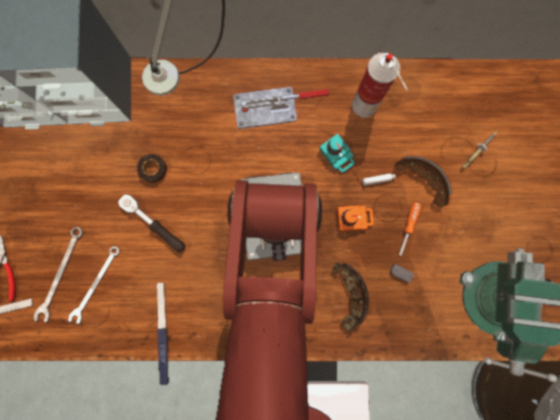

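The lift stopped at 16.7 mm on a brief 20 N change, and the force is low again now. The picture shows the lock raised and the bow still round the post at (440,250). Before going on I'll check the tilt and clearance.

```bash
cat >> h.py <<'E'
def inspect(bot,tag):
    c=bot.get_calibration("wrist"); T0=np.array(bot.current_eef_pos()); p,d=bot.grab_frame("wrist"); cv2.imwrite(f"pics/{tag}.png",p[:,:,::-1])
    W=cloud(c,d); P=p.astype(int); r,g,b=P[...,0],P[...,1],P[...,2]
    B=np.stack([(W[...,0]-T0[0])*np.cos(YAW)+(W[...,1]-T0[1])*np.sin(YAW),-(W[...,0]-T0[0])*np.sin(YAW)+(W[...,1]-T0[1])*np.cos(YAW),W[...,2]-T0[2]],-1)
    top=(r>130)&(r-b>70)&(abs(g-0.75*r)<60)&(abs(B[...,0])<30)&(abs(B[...,1])<32)&(B[...,2]>-90)&(B[...,2]<-72)
    q=B[top]; A=np.c_[q[:,0],q[:,1],np.ones(len(q))]; s=np.linalg.lstsq(A,q[:,2],rcond=None)[0]
    k=abs(A@s-q[:,2])<1.5; s=np.linalg.lstsq(A[k],q[k,2],rcond=None)[0]
    print(tag,"body top pts",k.sum(),"slopes x,y",s[:2],"z rel TCP",s[2],"abs z",s[2]+T0[2])
    bow=(B[...,0]>45)&(B[...,0]<110)&(abs(B[...,1])<32)&(abs(B[...,2]+97)<8)&(abs(r-b)<50)
    if bow.sum()>20:
        q=B[bow]; print(" shackle pts",bow.sum(),"x range",np.percentile(q[:,0],[1,99]),"z",np.median(q[:,2]),"slope",np.polyfit(q[:,0],q[:,2],1)[0])
    return B,p,d
E
python3 - <<'E'
from bench import bot
from h import *
print(bot.current_eef_pos(),bot.current_tcp_rot(),bot.current_force(),bot.current_moment(),bot.current_finger_gap(),bot.current_time())
B,p,d=inspect(bot,"w_i1")
for v,u in((250,440),(250,412),(220,400),(285,400),(228,340),(240,405)): print((u,v),B[v,u].round(1),p[v,u])
cv2.imwrite("pics/w_i1z.png",cv2.resize(p[180:330,220:470],None,fx=3.2,fy=3.2,interpolation=cv2.INTER_CUBIC)[:,:,::-1])
E
```

```text
[489.4106819   50.5308413  182.21812996] [-2.69278498e-04  9.98436097e-01  5.58287418e-02  2.90511838e-03] [ 2.99037842  0.08006689 -2.47505203] [ 0.08060289 -0.7871402  -0.032798  ] 0.3309657893538679 10.3167
w_i1 body top pts 2807 slopes x,y [ 0.00611783 -0.05670857] z rel TCP -79.63770924754529 abs z 102.58042071289303
 shackle pts 3734 x range [46.03217844 85.56655886] z -94.64384884638321 slope 0.015471430512618884
(440, 250) [ 82.   -0.5 -93.5] [236 229 212]
(412, 250) [ 68.4  -0.9 -95. ] [253 251 246]
(400, 220) [ 60.4  15.6 -93.7] [248 244 233]
(400, 285) [ 63.3 -20.  -93.8] [247 243 233]
(340, 228) [ 0.5 64.3 70. ] [246 199  77]
(405, 240) [ 64.5   4.3 -95.6] [246 241 226]
```

View pics/w_i1z.png

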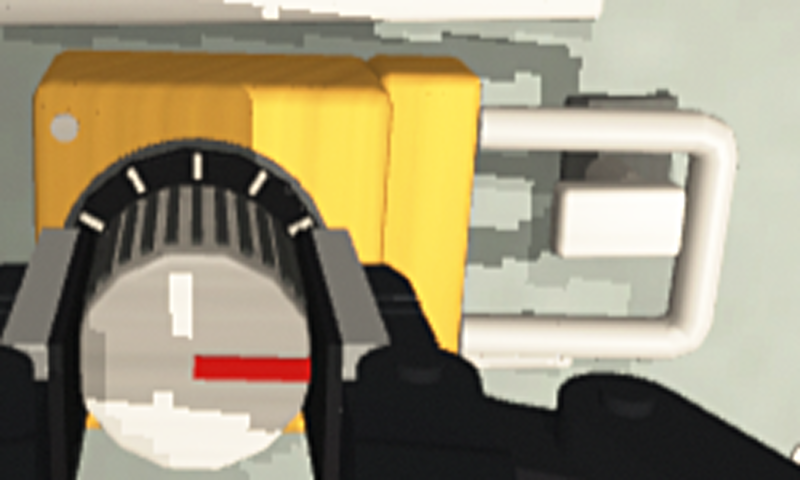

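The lock is still firmly held: the body top is at −79.6 mm from the TCP, as when gripped. The shackle is level, but the bow is rubbing the post with about 3 N. I'll ease forward 1.2 mm and continue straight up.

```bash
python3 - <<'E'
from bench import bot
from h import *
e=np.array(bot.current_eef_pos()); u=np.array([np.cos(YAW),np.sin(YAW),0])
bot.move_straight(list(e+u*1.2),max_speed=20); bot.hold(0.2); print(bot.current_eef_pos(),bot.current_force(),bot.current_moment())
e=np.array(bot.current_eef_pos())
hit=False
for dz in (8,16,30):
    hit=bot.move_straight([e[0],e[1],e[2]+dz],max_speed=30,threshold=15); print(dz,hit,bot.current_eef_pos(),bot.current_force(),bot.current_moment()[1],bot.current_finger_gap(),bot.current_time())
    if hit: break
inspect(bot,"w_i2")
E
```

```text
[489.9130466   50.73072282 181.4302104 ] [ 1.30048165 -0.16082884 -4.42051458] [-0.0271858  -0.01516955  0.03220759]
8 False [489.92684448  50.74481667 189.82297083] [-0.61589474  0.20108518 -4.551675  ] -0.003208728407845182 0.3279281696332512 11.2083
16 False [490.08915307  50.717518   197.81214713] [-0.18811647 -0.47566784 -3.14901649] 0.04029565959106804 0.32811372487424373 11.625
30 False [489.94692198  50.72032893 211.57803603] [-0.07841371 -0.85872373 -4.51778763] 0.0073945225985347154 0.3270850154367854 12.2417
w_i2 body top pts 2786 slopes x,y [ 0.00024332 -0.05786024] z rel TCP -79.56883066064205 abs z 132.00920537202285
 shackle pts 2776 x range [45.80549512 85.54073133] z -94.64864405834203 slope 0.00457170995366903
```

View pics/w_i2.png

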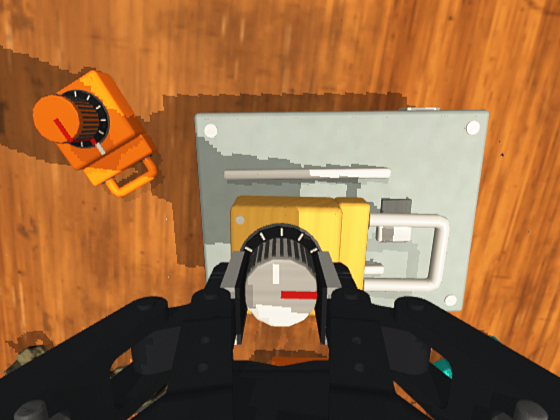

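The lock is clear of the hook: the force is just its weight (4.5 N), and it's level with the shackle out. Now to raise it to its final height.

```bash
python3 - <<'E'
from bench import bot
from h import *
e=np.array(bot.current_eef_pos())
bot.move_straight([e[0],e[1],312],max_speed=70); bot.hold(0.8)
print(bot.current_eef_pos(),bot.current_tcp_rot(),bot.current_force(),bot.current_finger_gap(),bot.current_time(),np.abs(bot.current_qd()).max())
B,p,d=inspect(bot,"w_end")
for sg in(-1,1):
    m=(B[...,0]>50)&(B[...,0]<75)&(abs(B[...,1]*sg-19)<6)&(abs(B[...,2]+97)<8); print("arm",sg,m.sum(),np.percentile(B[m][:,2],90) if m.any() else None)
p,d=bot.grab_frame("scene"); cv2.imwrite("pics/s_end.png",cv2.resize(p[150:360,180:440],None,fx=3,fy=2.8)[:,:,::-1])
E
```

```text
[489.82946208  50.70587388 312.00079856] [-3.82199504e-04  9.98432163e-01  5.59160541e-02  2.54258367e-03] [ 0.2038064   0.72022569 -4.16045195] 0.32172916771182347 14.675 0.002148508991799979
w_end body top pts 2798 slopes x,y [ 0.00084735 -0.0589354 ] z rel TCP -79.53782065605652 abs z 232.46297790366856
 shackle pts 2698 x range [45.7420264  85.24490713] z -94.56880587073609 slope 0.006719534427672424
arm -1 629 -93.56901143254318
arm 1 570 -93.53156303175066
```

View pics/s_end.png

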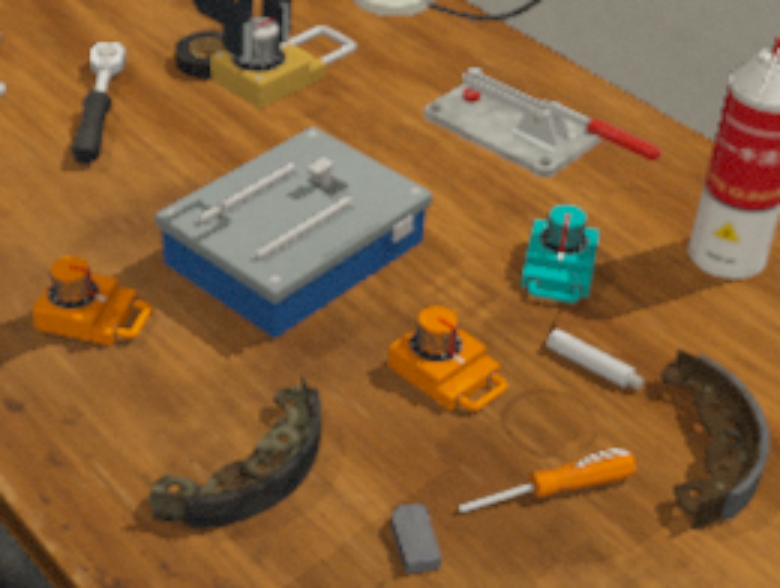

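View pics/w_end.png

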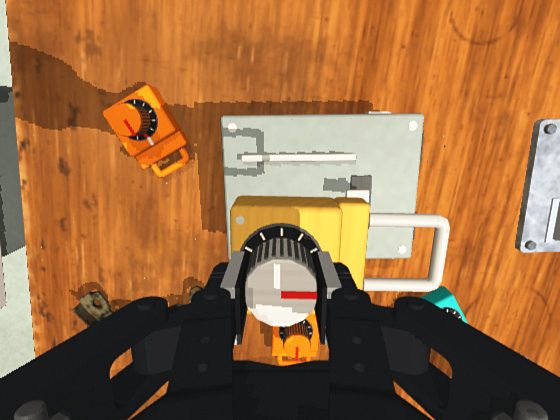

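The final views show the lock held by its knob, level and dial up, with the shackle out. Its underside is at about z=206, which is about 146 mm above the lid. The look-alikes and tools haven't moved, so I'm handing in.

```bash
python3 - <<'E'
from bench import bot
bot.close_job(); print(bot.current_time())
E
```

```text
the job is handed in; nothing more can be done
the job is handed in; nothing more can be done
```

The lock is off the hook and I've handed the job in. It is held by its knob, dial up, with its underside about 146 mm above the lid.

- **Dial:** I turned it clockwise about 1.42 rad and let go so it could click in. It settled about 0.01 rad from the white mark.
- **Pull:** I pulled the lock straight back along the rails until the shackle hit its end stop, at 29.5 mm and 12 N.
- **Lift:** My first lift stopped at about 17 mm on a brief 20 N force change; the bow appeared to be rubbing the post. I eased forward 1.2 mm and lifted again, and this time it came up carrying only its own weight.
- **Last checks:**
  - The lock was still and the grip had not slipped.
  - The force was 4.2 N, close to the lock's weight.
  - Tools, parts and look-alikes looked unmoved.
  - The last clock reading was 14.7 s.

**Readings that disagreed:**
- **Start angle:** the dial read about 1.4 rad at the start, not on a notch (nearest 1.57), so I relied on the angle after release.
- **Level:** a plane fitted to the part of the body top I could see leaned about 0.06 sideways. The two shackle arms were within 0.1 mm of the same height, so I took the lock as level.

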